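# Find and push home the rocking box lid

## Task

Four blue parts boxes on the roller lanes have identical grey push-in lids, and one lid has not been pushed home: it rocks when one end is pressed, while the others are firm (they do not all stand equally high, so feel for it by pressing). Press the rocking lid down until it is fully home, level and flush with the rim of its box, and finish with the fingertips still pressing it down firmly, so that I can tape it. Only press: do not lift any lid, and leave the other things where they are.

Things in the scene. Friction and masses are not known exactly. Their poses are not given: they have to be found in the camera images.
- lid_a: one of four identical flat grey lids, 138 mm (own x) by 88 mm (own y) by 14 mm thick, about 60 g, each lying inside the rim of a blue box (150 x 100 mm, heavy, does not move, rim top 120 mm above the table, 0.8 mm of play round the lid). Origin: centre of the underside, z up; the top face is 14 mm above it. Fully home: origin 106 mm above the table, top flush with the rim
- lid_b: a lid like lid_a. At the start every lid, firm or loose, stands level, 1 to 6 mm above home. A firm lid is carried at its four corners and gives under 1 mm wherever it is pressed. Which one of the four is loose changes from run to run
- lid_c: a lid like lid_a. The loose lid (any of the four) stands on its seal, a round patch of 10 mm radius under its middle: pressed lightly 56 mm from its centre along its x, it tips by about 5 degrees (the pressed spot sinks about 4 mm, the other end rises about 6 mm) and falls back level when let go
- lid_d: a lid like lid_a. To drive the loose lid (any of the four) home, press at its middle: above about 12 N its seal gives way, the lid goes down about 5 mm to home, and it stays there
- open_bin: bystander: open yellow box without lid, 150 x 100 x 75 mm, on a lane of the roller bed among the lidded boxes; origin under its centre
- carton: bystander: small cardboard carton 50 x 85 x 58 mm at the far end of a lane; origin under its centre
- collar: bystander: steel ring 44 mm across, 28 mm high, at the near end of a lane; origin under its centre
- tape: bystander: roll of packing tape lying flat on the table left of the roller bed, 100 mm across, 48 mm high; origin under its centre
- jar: bystander: white plastic jar with black cap, 64 mm across, 85 mm high, right of the bed; origin under its centre
- scanner: bystander: black and grey hand scanner lying right of the bed, about 190 x 70 x 52 mm; origin under its handle
- label_block: bystander: block of blank paper labels 100 x 75 x 22 mm, left of the bed; origin under its centre
Mind the look-alikes: they are no part of the job. Leave any red look-alike of the lid_b alone.

How it is judged (in metres and radians):
At the end, for the whole second after the job is handed in: The lid that rocked has gone down by at least 3 mm and lies home (within 1 mm of flush, level within 0.015 rad, at rest) with the fingers pressing on it with more than 2 N; the other three lids lie level (0.02 rad) in their boxes, no more than 8 mm above flush (((distance of lid_a from where it was at the start of the episode above 0.003 m and height (world z) of lid_a below 0.107 m and angle between lid_a's own z axis and vertical below 0.015 rad and contact force between the fingers and lid_a above 2 N and linear speed of lid_a below 0.01 m/s) or (distance of lid_b from where it was at the start of the episode above 0.003 m and height (world z) of lid_b below 0.107 m and angle between lid_b's own z axis and vertical below 0.015 rad and contact force between the fingers and lid_b above 2 N and linear speed of lid_b below 0.01 m/s) or (distance of lid_c from where it was at the start of the episode above 0.003 m and height (world z) of lid_c below 0.107 m and angle between lid_c's own z axis and vertical below 0.015 rad and contact force between the fingers and lid_c above 2 N and linear speed of lid_c below 0.01 m/s) or (distance of lid_d from where it was at the start of the episode above 0.003 m and height (world z) of lid_d below 0.107 m and angle between lid_d's own z axis and vertical below 0.015 rad and contact force between the fingers and lid_d above 2 N and linear speed of lid_d below 0.01 m/s)) and angle between each of lid_a, lid_b, lid_c, lid_d's own z axis and vertical below 0.02 rad and height (world z) of each of lid_a, lid_b, lid_c, lid_d below 0.114 m); the arm keeps its last pose, push and grip.
It fails at once if a lid is lifted or tipped out of its box (20 mm above home, or tilted by 0.25 rad) (height (world z) of any of lid_a, lid_b, lid_c, lid_d above 0.126 m or angle between any of lid_a, lid_b, lid_c, lid_d's own z axis and vertical above 0.25 rad).
It fails at once if another thing on the bench is moved by more than 20 mm (distance of any of open_bin, carton, collar, tape, jar, scanner, label_block from where it was at the start of the episode above 0.02 m).
It also fails if it takes over 48 s, if anything falls off the work surface, if the arm or the gripper's body presses on something with over 40 N, if the wrist force passes 120 N, or if a joint passes its speed limit or range.

## Robot

A 6-joint arm with a two-finger parallel gripper is mounted at the origin on the work surface. World frame = base frame: x ahead of the robot, y to its left, z up, the work surface at z = 0. Lengths are in m, angles in degrees, forces in N, time in s.
With the tool pointing down it reaches from about 0.4 to 0.825 m from the base axis. Payload 7 kg.
Tool frame: the origin (TCP) lies between the finger pads; the fingertips stand 19 mm ahead of it and the grasp point (between the pads) is the TCP (r.finger_overhang is the distance from the TCP to the fingertips, in m); z points along the fingers, y is the direction in which the jaws open and shut (so a half turn about z gives the same grasp; the last joint's range is limited). The gripper opens to 88 mm and grips with 3 to 60 N. Pads are 19 mm wide; open, the fingers measure 130 mm over their backs; the gripper's body (78 mm by 193 mm) begins 47 mm behind the grasp point.
Start: joints at [86.923, 20.546, 0.682, 0, -70.136, -16.507], TCP at [0.226, 0.636, 0.246] pointing down, gripper open.
Joint ranges: [-176.03, 176.03], [-82.01, 121.73], [-58.28, 71.71], [-173.87, 95.51], [-174.79, -0.11], [-173.66, 173.66]. Speed limits (degrees/s): [136.94, 136.94, 172.46, 180, 180, 180].

## Interface

Orientations are given as [roll, pitch, yaw] about the fixed x, y, z axes, in that order (R = Rz(yaw) Ry(pitch) Rx(roll)).
In Python, from plant import r, optics gives the robot as it stands. The module is installed in compiled form; this text tells all that it offers.
- The arm moves only by the tool step_arm, never from a script. Its argument "increments" is a list of rows, each an object of numbers: "tx", "ty", "tz": the shift along the world's x, y, z in mm; "ax", "ay", "az": the turn, a rotation vector about the world's x, y, z in degrees; "claw": the gripper command: -1 is shut, 1 is fully open, values between are in proportion. In form: [{"tx": .., "ty": .., "tz": .., "ax": .., "ay": .., "az": .., "claw": ..}, ...]. A call has 1 to 12 rows; each row shifts and turns the commanded pose from where the row before left it; what a row does not reach is not made up. A row lasts 1/10 s, in which the tool goes at most 50 mm and 8.59 degrees, less where a joint would pass 70% of its speed; a pose out of reach is approached as far as the arm can. A call with a gripper value outside its range is refused whole. The fingers move at their own pace and stop on an object; "newtons" is the grip in N (left out, the last holds). Time passes only in rows, so rows that do not move let the fingers close. It gives the time, the measured TCP pose, the force and the opening at its end, in the units of the state.
- r.get_state(): the state, without advancing time (a new reading comes with each control period).
- optics.capture(name): name is "scene" or "top"; returns a dict with "image" (420x560x3 uint8, blue, green, red), "depth" (420x560 float32, m along the optical axis (not along the pixel's ray), 0 where there is no reading), "fx", "fy", "cx", "cy" (pixels), "distortion" ([k1, k2, p1, p2, k3] as OpenCV has them; the pictures are not rectified), "R" (3x3) and "t" (3): a world point X has camera coordinates R X + t. Camera axes: x right, y down, z forward; pixel columns grow to the right and rows downward; lengths in m; the calibration is good to about 2 mm. A picture is of the moment at which its call begins.
- r.close_job(): hands the job in, once; it reports no verdict.
The state is a dict: "time_s": time; "joints": joint angles; "qd": joint speeds; "joint_torque": joint torques, N m; "tcp_pos": TCP position; "eef_rot": TCP orientation; "contact_force": force on the tool from outside, world axes, zero at the start; "moment": the same for the moment, N m; "gripper_width": finger opening in m.
Only numpy, scipy, OpenCV 4.12 (cv2) and the standard library are available. Lean on these libraries where they do the work, as an engineer would, in place of code of your own. Each camera call takes 0.05 s, during which the arm holds its last target. There are 200 camera calls.

## Working session

There is one attempt and no reset: what is moved stays moved. The work goes in short steps, Python scripts to look and compute and a tool call to move; the robot and the scene stay as the last step left them, time stands still between calls to the robot, and variables do not carry over. Pictures are saved under pics/ and viewed, about 8 in all and at most 12, crops included, and the job is handed in when it is done.

Besides the shell and the picture viewer there is one more tool, called after "Emit:" as name(argument=value, ...), one argument or row to a line, values as JSON. step_arm: Moves the arm, as the interface text tells. Its arguments: {"type":"object","properties":{"increments":{"type":"array","items":{"type":"object","properties":{"tx":{"type":"number"},"ty":{"type":"number"},"tz":{"type":"number"},"ax":{"type":"number"},"ay":{"type":"number"},"az":{"type":"number"},"claw":{"type":"number"}}}},"newtons":{"type":"number"}},"required":["increments"]}

```bash
mkdir -p pics
python3 - <<'E'
from plant import r, optics
import cv2,numpy as np
for n in("top","scene"):
    c=optics.capture(n); cv2.imwrite(f"pics/{n}0.png",c["image"]); np.savez(f"{n}0.npz",**c)
    print(n,c["fx"],c["cx"],c["cy"],c["distortion"],c["R"],c["t"])
print(r.get_state())
E
```

```text
top 488.9842194649153 278.2364496045878 208.02449209204696 [0.03814531 0.         0.         0.         0.        ] [[ 0.0242997  -0.99958292  0.01560514]
 [-0.9983808  -0.02506765 -0.0510626 ]
 [ 0.05143248 -0.01433906 -0.99857353]] [-0.01466545  0.46432129  1.34569705]
scene 497.00076924754666 279.1195583506776 203.88207916915277 [-0.01234922  0.          0.          0.          0.        ] [[-0.42340984  0.90585368  0.01237771]
 [ 0.72070561  0.34508435 -0.60124888]
 [-0.54891487 -0.24565401 -0.79896594]] [ 0.20644751 -0.27536475  1.712283  ]
{'time_s': 0.1, 'joints': array([ 8.69222365e+01,  2.05878156e+01,  6.39081816e-01, -1.70191290e-02,
       -7.01365443e+01, -1.65072787e+01]), 'qd': array([ 0.02802629, -0.00182009,  0.10103895,  0.03731432, -0.02057548,
       -0.08048004]), 'joint_torque': array([-1.27538842e-03, -5.84163022e+01,  2.93752563e+01,  7.01550230e+00,
        1.01777460e-02, -5.34989636e-05]), 'tcp_pos': array([0.22614949, 0.63555203, 0.2447136 ]), 'eef_rot': array([ 1.79913690e+02, -8.89232497e-03, -1.95908301e+01]), 'contact_force': array([-0.1963152 , -0.37915229,  0.02426132]), 'moment': array([ 0.02508661, -0.01203331,  0.01109582]), 'gripper_width': 0.08777271837851329}
```

View pics/top0.png

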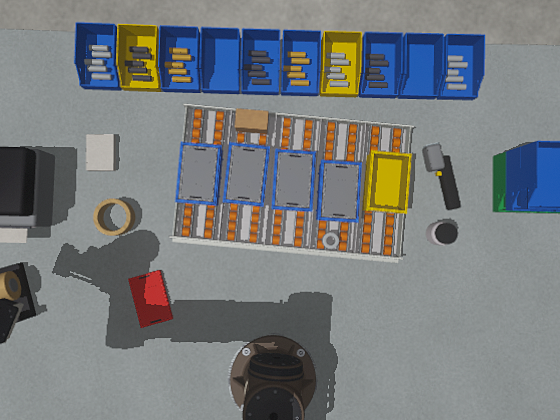

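View pics/scene0.png

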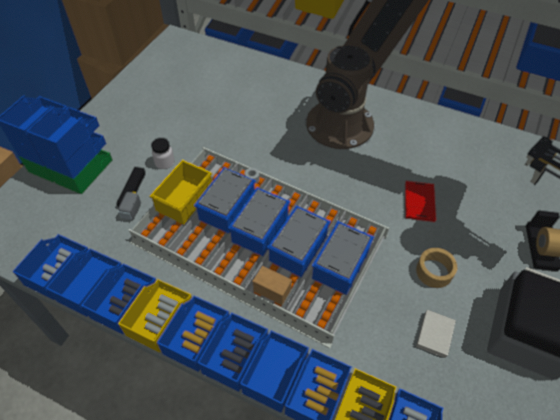

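Top view: four grey lids in blue boxes, around pixels (199,173), (246,174), (294,180) and (340,190). The red look-alike is at (150,298), the collar at (331,240), and the yellow bin at (389,182). All four lids are candidates, so I'll measure them and then feel each one.

```bash
cat > h.py <<'E'
import cv2,numpy as np
def world(c,px,z):
    K=np.array([[c["fx"],0,c["cx"]],[0,c["fy"],c["cy"]],[0,0,1]])
    p=cv2.undistortPoints(np.float64(px).reshape(-1,1,2),K,c["distortion"]).reshape(-1,2)
    d=np.c_[p,np.ones(len(p))]@c["R"]; o=-c["R"].T@c["t"]
    return o+d*((z-o[2])/d[:,2])[:,None]
def pts3(c,uv):
    d=c["depth"][uv[:,1],uv[:,0]]; K=np.array([[c["fx"],0,c["cx"]],[0,c["fy"],c["cy"]],[0,0,1]])
    p=cv2.undistortPoints(np.float64(uv).reshape(-1,1,2),K,c["distortion"]).reshape(-1,2)
    X=(np.c_[p,np.ones(len(p))]*d[:,None]-c["t"])@c["R"]; return X[d>0]
E
python3 - <<'E'
from h import *
c=dict(np.load("top0.npz")); im=c["image"]
hsv=cv2.cvtColor(im,cv2.COLOR_BGR2HSV)
g=((hsv[...,1]<90)).astype(np.uint8)
for u,v in((199,173),(246,174),(294,180),(340,190)):
    m=np.zeros_like(g); m[v-45:v+45,u-32:u+32]=1
    b=cv2.inRange(hsv,(95,100,40),(130,255,255))*m
    k=cv2.morphologyEx(g*m*(b==0),cv2.MORPH_OPEN,np.ones((9,9)))
    n,l,s,ce=cv2.connectedComponentsWithStats(k); i=l[v,u]
    ys,xs=np.where(l==i); uv=np.c_[xs,ys]
    co=cv2.findContours((l==i).astype(np.uint8),0,2)[0][0]
    W=world(c,co.reshape(-1,2),.123)
    R=cv2.minAreaRect(W[:,:2].astype(np.float32)*1000)
    X=pts3(c,uv)
    print((u,v),s[i],ce[i],R,"depth z",np.median(X[:,2]), "ctr",X.mean(0))
E
```

```text
(199, 173) [ 179  146   38   55 1880] [197.56276596 172.99840426] ((543.2972412109375, 206.0786590576172), (88.80823516845703, 138.59129333496094), 86.77352142333984) depth z 0.12196978753384184 ctr [0.54315503 0.20628366 0.12195258]
(246, 174) [ 227  146   39   56 1871] [245.73917691 173.57936932] ((544.8707275390625, 83.64120483398438), (88.60453033447266, 138.8213653564453), 85.16521453857422) depth z 0.12236069917840711 ctr [0.54498019 0.08358757 0.12228961]
(294, 180) [ 275  153   37   55 1857] [293.22294023 179.79106085] ((532.5831298828125, -38.079837799072266), (88.29639434814453, 138.56332397460938), 87.75560760498047) depth z 0.12256608737273636 ctr [ 0.53208774 -0.03822946  0.12252949]
(340, 190) [ 321  164   38   55 1886] [339.53605514 190.76352068] ((507.3580322265625, -157.08746337890625), (89.45100402832031, 138.76251220703125), 87.68475341796875) depth z 0.12523821893075177 ctr [ 0.50675052 -0.15693539  0.1251597 ]
```

Run:
```python
import cv2
a=cv2.imread("pics/top0.png")[95:270,165:425]
cv2.imwrite("pics/crop0.png",cv2.resize(a,None,fx=3,fy=3,interpolation=2))
```

```text
(no output)
```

View pics/crop0.png

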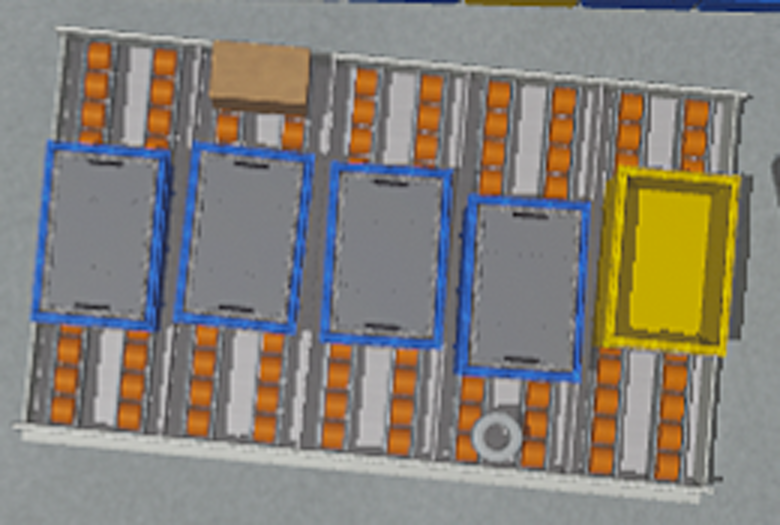

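The measured sizes are about 138.6 x 88.5 mm, which matches, and the tops are at 122–125 mm. Lid D at (340,190) stands tallest. I'll press the near end of each lid, so that a rising far end stays visible, and start with D.

Emit:
step_arm(
  increments=[
    {"tx":19,"ty":-46,"az":1.5,"claw":-1},
    {"tx":19,"ty":-46,"az":1.5,"claw":-1},
    {"tx":19,"ty":-46,"az":1.5,"claw":-1},
    {"tx":19,"ty":-46,"az":1.5,"claw":-1},
    {"tx":19,"ty":-46,"az":1.5,"claw":-1},
    {"tx":19,"ty":-46,"az":1.5,"claw":-1},
    {"tx":19,"ty":-46,"az":1.5,"claw":-1},
    {"tx":19,"ty":-46,"az":1.5,"claw":-1},
    {"tx":19,"ty":-46,"az":1.5,"claw":-1},
    {"tx":19,"ty":-46,"az":1.5,"claw":-1},
    {"tx":19,"ty":-46,"az":1.5,"claw":-1},
    {"tx":19,"ty":-46,"az":1,"claw":-1},
  ],
  newtons=20,
)

```text
$.increments[0]: bad value
```

Emit:
step_arm(
  increments=[
    {"ty":-48},
    {"ty":-48},
    {"ty":-48},
    {"ty":-48},
    {"ty":-48},
    {"tz":-30},
    {"tz":-30},
    {"tz":-15},
    {},
    {},
  ],
)

```text
$.increments[0]: bad value
```

Emit:
step_arm(
  increments=[
    {"tx":19,"ty":-46,"tz":0,"ax":0,"ay":0,"az":1.5,"claw":-1},
    {"tx":19,"ty":-46,"tz":0,"ax":0,"ay":0,"az":1.5,"claw":-1},
    {"tx":19,"ty":-46,"tz":0,"ax":0,"ay":0,"az":1.5,"claw":-1},
    {"tx":19,"ty":-46,"tz":0,"ax":0,"ay":0,"az":1.5,"claw":-1},
    {"tx":19,"ty":-46,"tz":0,"ax":0,"ay":0,"az":1.5,"claw":-1},
    {"tx":19,"ty":-46,"tz":0,"ax":0,"ay":0,"az":1.5,"claw":-1},
    {"tx":19,"ty":-46,"tz":0,"ax":0,"ay":0,"az":1.5,"claw":-1},
    {"tx":19,"ty":-46,"tz":0,"ax":0,"ay":0,"az":1.5,"claw":-1},
    {"tx":19,"ty":-46,"tz":0,"ax":0,"ay":0,"az":1.5,"claw":-1},
    {"tx":19,"ty":-46,"tz":0,"ax":0,"ay":0,"az":1.5,"claw":-1},
    {"tx":19,"ty":-46,"tz":0,"ax":0,"ay":0,"az":1.5,"claw":-1},
    {"tx":19,"ty":-46,"tz":0,"ax":0,"ay":0,"az":1,"claw":-1},
  ],
  newtons=20,
)

```text
time_s: 1.3
tcp_pos: [0.4544, 0.0819, 0.2457]
eef_rot: [-180.0, -0.0, -2.0]
contact_force: [1.7, 1.4, 0.6]
gripper_width: 0.0018
```

Emit:
step_arm(
  increments=[
    {"tx":0,"ty":-47,"tz":0,"ax":0,"ay":0,"az":0,"claw":-1},
    {"tx":0,"ty":-47,"tz":0,"ax":0,"ay":0,"az":0,"claw":-1},
    {"tx":0,"ty":-47,"tz":0,"ax":0,"ay":0,"az":0,"claw":-1},
    {"tx":0,"ty":-47,"tz":0,"ax":0,"ay":0,"az":0,"claw":-1},
    {"tx":3,"ty":-48,"tz":0,"ax":0,"ay":0,"az":0,"claw":-1},
    {"tx":0,"ty":0,"tz":-40,"ax":0,"ay":0,"az":0,"claw":-1},
    {"tx":0,"ty":0,"tz":-40,"ax":0,"ay":0,"az":0,"claw":-1},
    {"tx":0,"ty":0,"tz":-15,"ax":0,"ay":0,"az":0,"claw":-1},
    {"tx":0,"ty":0,"tz":0,"ax":0,"ay":0,"az":0,"claw":-1},
    {"tx":0,"ty":0,"tz":0,"ax":0,"ay":0,"az":0,"claw":-1},
  ],
)

```text
time_s: 2.3
tcp_pos: [0.4575, -0.1522, 0.151]
eef_rot: [180.0, 0.0, -2.1]
contact_force: [0.0, -0.3, 1.3]
gripper_width: 0.0002
```

```bash
cat > ends.py <<'E'
# far-end / middle height of each lid seen by depth, relative to start
from plant import r, optics
from h import *
C=dict(A=(.543,.206,-3.2),B=(.545,.084,-4.8),C=(.5325,-.038,-2.2),D=(.507,-.157,-2.3))
def hts(c):
    h,w=c["depth"].shape; uv=np.stack(np.meshgrid(range(w),range(h)),-1).reshape(-1,2)
    uv=uv[c["depth"][uv[:,1],uv[:,0]]>0]; X=pts3(c,uv); o={}
    for k,(x,y,a) in C.items():
        a=np.deg2rad(a); d=X[:,:2]-[x,y]; u=d@[np.cos(a),np.sin(a)]; v=d@[-np.sin(a),np.cos(a)]
        ok=(abs(v)<.034)&(abs(X[:,2]-.123)<.02)
        o[k]=[(round(np.median(X[m,2])*1000,1),int(m.sum())) if (m:=ok&(u>lo)&(u<lo+.02)).sum()>5 else None for lo in(-.06,-.01,.035)]
    return o
if __name__=="__main__":
    for n in("top","scene"):
        c=optics.capture(n); print(n,hts(c),"\n  start",hts(dict(np.load(n+"0.npz"))))
    s=r.get_state(); print(s["time_s"],s["tcp_pos"],s["contact_force"],s["moment"])
E
python3 ends.py
```

```text
top {'A': [(np.float64(121.5), 212), (np.float64(121.9), 206), (np.float64(122.1), 205)], 'B': [None, (np.float64(122.3), 207), (np.float64(122.2), 205)], 'C': [None, (np.float64(122.0), 55), (np.float64(122.6), 205)], 'D': [None, None, (np.float64(125.6), 165)]} 
  start {'A': [(np.float64(121.6), 208), (np.float64(121.9), 203), (np.float64(122.2), 204)], 'B': [(np.float64(122.4), 205), (np.float64(122.2), 207), (np.float64(122.1), 207)], 'C': [(np.float64(122.6), 209), (np.float64(122.6), 210), (np.float64(122.2), 205)], 'D': [(np.float64(124.8), 209), (np.float64(125.3), 203), (np.float64(125.1), 203)]}
scene {'A': [(np.float64(122.0), 169), (np.float64(121.6), 186), (np.float64(121.6), 186)], 'B': [(np.float64(122.2), 162), (np.float64(122.0), 163), (np.float64(121.7), 169)], 'C': [(np.float64(122.0), 141), (np.float64(121.9), 154), (np.float64(122.1), 160)], 'D': [(np.float64(125.0), 102), (np.float64(124.5), 137), (np.float64(124.8), 151)]} 
  start {'A': [(np.float64(121.5), 170), (np.float64(121.4), 186), (np.float64(121.7), 191)], 'B': [(np.float64(121.9), 160), (np.float64(122.4), 165), (np.float64(122.2), 181)], 'C': [(np.float64(122.5), 152), (np.float64(122.3), 155), (np.float64(121.9), 158)], 'D': [(np.float64(125.0), 131), (np.float64(124.7), 134), (np.float64(124.3), 147)]}
2.4 [ 0.45824702 -0.1519386   0.15185516] [ 0.01690375 -0.0070699   0.87466228] [-0.01893371 -0.03455499 -0.01438478]
```

Emit:
step_arm(
  increments=[
    {"tx":0,"ty":-2,"tz":-3,"ax":0,"ay":0,"az":0,"claw":-1},
    {"tx":0,"ty":0,"tz":-2,"ax":0,"ay":0,"az":0,"claw":-1},
    {"tx":0,"ty":0,"tz":-1,"ax":0,"ay":0,"az":0,"claw":-1},
    {"tx":0,"ty":0,"tz":-1,"ax":0,"ay":0,"az":0,"claw":-1},
    {"tx":0,"ty":0,"tz":-1,"ax":0,"ay":0,"az":0,"claw":-1},
    {"tx":0,"ty":0,"tz":0,"ax":0,"ay":0,"az":0,"claw":-1},
    {"tx":0,"ty":0,"tz":0,"ax":0,"ay":0,"az":0,"claw":-1},
  ],
)

```text
time_s: 3.1
tcp_pos: [0.4573, -0.1541, 0.1426]
eef_rot: [180.0, 0.0, -2.1]
contact_force: [-0.5, -0.4, 0.9]
gripper_width: 0.0006
```

```bash
sed -i 's/,"\\n  start".*$/)/; s/round(np.median/round(1.0*np.median/; s/(round(1.0\(.*\),1),int(m.sum()))/float(round(1.0\1,1))/' ends.py; python3 ends.py
```

```text
top {'A': [121.8, 122.0, 121.7], 'B': [None, 122.2, 122.1], 'C': [None, 122.2, 122.5], 'D': [None, None, 127.8]}
scene {'A': [121.8, 121.7, 121.2], 'B': [121.9, 122.2, 122.1], 'C': [121.7, 122.5, 122.3], 'D': [123.7, 124.9, 126.6]}
3.2 [ 0.45727692 -0.15406284  0.14259184] [-0.24316207  0.45513934  0.43049633] [ 0.00819851  0.02884842 -0.02249179]
```

D is tipping with almost no force: its far end is up about 2.3 mm in both views. I'll go a little further to be sure.

Emit:
step_arm(
  increments=[
    {"tx":0,"ty":0,"tz":-1,"ax":0,"ay":0,"az":0,"claw":-1},
    {"tx":0,"ty":0,"tz":-0.5,"ax":0,"ay":0,"az":0,"claw":-1},
    {"tx":0,"ty":0,"tz":0,"ax":0,"ay":0,"az":0,"claw":-1},
  ],
)

```text
time_s: 3.5
tcp_pos: [0.4573, -0.1541, 0.1412]
eef_rot: [180.0, -0.0, -2.1]
contact_force: [-0.5, 0.7, 2.0]
gripper_width: 0.0005
```

```bash
python3 ends.py
```

```text
top {'A': [121.8, 121.7, 121.8], 'B': [None, 122.5, 122.3], 'C': [None, 122.9, 122.2], 'D': [None, None, 129.4]}
scene {'A': [121.8, 121.7, 121.3], 'B': [121.8, 122.2, 122.1], 'C': [122.3, 121.8, 122.1], 'D': [123.0, 125.2, 128.7]}
3.6 [ 0.45730126 -0.15409309  0.14117901] [-0.60044974  0.12727948  2.05704965] [0.07531716 0.25925623 0.03567742]
```

Emit:
step_arm(
  increments=[
    {"tx":0,"ty":0,"tz":10,"ax":0,"ay":0,"az":0,"claw":-1},
    {"tx":0,"ty":0,"tz":5,"ax":0,"ay":0,"az":0,"claw":-1},
    {"tx":25,"ty":-1,"tz":0,"ax":0,"ay":0,"az":0,"claw":-1},
    {"tx":25,"ty":-2,"tz":0,"ax":0,"ay":0,"az":0,"claw":-1},
    {"tx":0,"ty":0,"tz":0,"ax":0,"ay":0,"az":0,"claw":-1},
    {"tx":0,"ty":0,"tz":0,"ax":0,"ay":0,"az":0,"claw":-1},
  ],
)

```text
time_s: 4.2
tcp_pos: [0.5072, -0.157, 0.156]
eef_rot: [-180.0, 0.0, -2.1]
contact_force: [-0.3, -0.1, -0.5]
gripper_width: 0.0005
```

```bash
python3 ends.py
```

```text
top {'A': [121.6, 122.0, 121.9], 'B': [None, None, None], 'C': [121.0, None, None], 'D': [121.9, None, None]}
scene {'A': [121.8, 121.5, 121.8], 'B': [122.3, 122.2, 121.7], 'C': [122.3, 121.7, 121.9], 'D': [121.9, 125.3, 128.7]}
4.3 [ 0.50650588 -0.15704312  0.15606535] [-0.46659881  0.48981679 -0.93049127] [-0.0291979   0.03130464  0.00476913]
```

D is certainly the rocking lid: its far end rose 4 mm under 2 N. It hasn't fallen back level since I let go, though, so I'll wait briefly and look again.

Emit:
step_arm(
  increments=[
    {"tx":0,"ty":0,"tz":0,"ax":0,"ay":0,"az":0,"claw":-1},
    {"tx":0,"ty":0,"tz":0,"ax":0,"ay":0,"az":0,"claw":-1},
    {"tx":0,"ty":0,"tz":0,"ax":0,"ay":0,"az":0,"claw":-1},
    {"tx":0,"ty":0,"tz":0,"ax":0,"ay":0,"az":0,"claw":-1},
  ],
)

```text
time_s: 4.7
tcp_pos: [0.5071, -0.1571, 0.1562]
eef_rot: [-180.0, -0.0, -2.1]
contact_force: [0.9, -0.0, -0.7]
gripper_width: 0.0009
```

```bash
python3 ends.py; python3 -c "
from plant import optics
import cv2
a=optics.capture('scene')['image'][140:300,170:390]
cv2.imwrite('pics/s1.png',cv2.resize(a,None,fx=3.5,fy=3.5,interpolation=2))"
```

```text
top {'A': [121.7, 121.9, 122.0], 'B': [None, None, None], 'C': [123.8, None, None], 'D': [122.1, None, None]}
scene {'A': [121.5, 121.6, 121.5], 'B': [122.4, 121.9, 122.3], 'C': [122.0, 122.8, 122.1], 'D': [121.2, 125.5, 128.7]}
4.8 [ 0.50719227 -0.15705733  0.15610054] [-0.28586873 -0.26418948  0.41367667] [-0.01544648 -0.01919561  0.0149857 ]
```

View pics/s1.png

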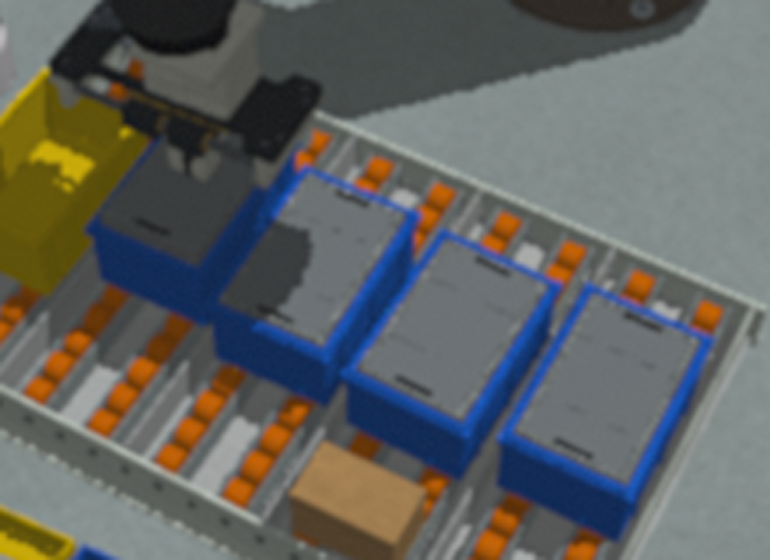

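The crop shows D at about (180,190) still tipped up at its far end, stuck by friction. A light touch on the far end should level it before I press the middle.

Emit:
step_arm(
  increments=[
    {"tx":25,"ty":-1,"tz":0,"ax":0,"ay":0,"az":0,"claw":-1},
    {"tx":25,"ty":-1,"tz":0,"ax":0,"ay":0,"az":0,"claw":-1},
    {"tx":0,"ty":0,"tz":-5,"ax":0,"ay":0,"az":0,"claw":-1},
    {"tx":0,"ty":0,"tz":-2,"ax":0,"ay":0,"az":0,"claw":-1},
    {"tx":0,"ty":0,"tz":-2,"ax":0,"ay":0,"az":0,"claw":-1},
    {"tx":0,"ty":0,"tz":-1,"ax":0,"ay":0,"az":0,"claw":-1},
    {"tx":0,"ty":0,"tz":-1,"ax":0,"ay":0,"az":0,"claw":-1},
    {"tx":0,"ty":0,"tz":-0.7,"ax":0,"ay":0,"az":0,"claw":-1},
    {"tx":0,"ty":0,"tz":0,"ax":0,"ay":0,"az":0,"claw":-1},
    {"tx":0,"ty":0,"tz":0,"ax":0,"ay":0,"az":0,"claw":-1},
  ],
)

```text
time_s: 5.85
tcp_pos: [0.5573, -0.1591, 0.1445]
eef_rot: [-180.0, -0.0, -2.1]
contact_force: [-0.7, 0.8, -0.8]
gripper_width: 0.0006
```

Emit:
step_arm(
  increments=[
    {"tx":0,"ty":0,"tz":8,"ax":0,"ay":0,"az":0,"claw":-1},
    {"tx":-25,"ty":1,"tz":2,"ax":0,"ay":0,"az":0,"claw":-1},
    {"tx":-25,"ty":1,"tz":0,"ax":0,"ay":0,"az":0,"claw":-1},
    {"tx":0,"ty":0,"tz":0,"ax":0,"ay":0,"az":0,"claw":-1},
    {"tx":0,"ty":0,"tz":0,"ax":0,"ay":0,"az":0,"claw":-1},
  ],
)

```text
time_s: 6.35
tcp_pos: [0.5076, -0.1571, 0.1554]
eef_rot: [180.0, -0.1, -2.1]
contact_force: [0.3, -0.2, -0.8]
gripper_width: 0.0006
```

```bash
python3 ends.py
```

```text
top {'A': [121.9, 122.0, 121.8], 'B': [None, None, None], 'C': [121.9, None, None], 'D': [125.3, None, None]}
scene {'A': [121.5, 121.7, 121.4], 'B': [122.1, 121.9, 121.9], 'C': [122.3, 122.3, 122.5], 'D': [124.8, 125.1, 124.3]}
6.45 [ 0.50822459 -0.15709586  0.15494647] [ 0.21376083 -0.20916609  0.14924826] [-0.06623721 -0.06344461  0.02158743]
```

D is level again. Now I'll press the middle.

Emit:
step_arm(
  increments=[
    {"tx":0,"ty":0,"tz":-6,"ax":0,"ay":0,"az":0,"claw":-1},
    {"tx":0,"ty":0,"tz":-3,"ax":0,"ay":0,"az":0,"claw":-1},
    {"tx":0,"ty":0,"tz":-1,"ax":0,"ay":0,"az":0,"claw":-1},
    {"tx":0,"ty":0,"tz":-1,"ax":0,"ay":0,"az":0,"claw":-1},
    {"tx":0,"ty":0,"tz":-1,"ax":0,"ay":0,"az":0,"claw":-1},
    {"tx":0,"ty":0,"tz":-1,"ax":0,"ay":0,"az":0,"claw":-1},
    {"tx":0,"ty":0,"tz":0,"ax":0,"ay":0,"az":0,"claw":-1},
    {"tx":0,"ty":0,"tz":0,"ax":0,"ay":0,"az":0,"claw":-1},
  ],
)

```text
time_s: 7.25
tcp_pos: [0.5074, -0.1571, 0.142]
eef_rot: [180.0, 0.0, -2.1]
contact_force: [-2.9, 2.1, 9.3]
gripper_width: 0.0007
```

Emit:
step_arm(
  increments=[
    {"tx":0,"ty":0,"tz":-1,"ax":0,"ay":0,"az":0,"claw":-1},
    {"tx":0,"ty":0,"tz":-1,"ax":0,"ay":0,"az":0,"claw":-1},
    {"tx":0,"ty":0,"tz":-1,"ax":0,"ay":0,"az":0,"claw":-1},
    {"tx":0,"ty":0,"tz":-0.5,"ax":0,"ay":0,"az":0,"claw":-1},
    {"tx":0,"ty":0,"tz":0,"ax":0,"ay":0,"az":0,"claw":-1},
    {"tx":0,"ty":0,"tz":0,"ax":0,"ay":0,"az":0,"claw":-1},
  ],
)

```text
time_s: 7.85
tcp_pos: [0.5074, -0.1571, 0.1392]
eef_rot: [180.0, -0.0, -2.0]
contact_force: [-5.1, 3.1, 16.5]
gripper_width: 0.0004
```

```bash
python3 ends.py
```

```text
top {'A': [121.4, 121.7, 122.0], 'B': [None, None, None], 'C': [122.4, None, None], 'D': [120.3, None, None]}
scene {'A': [121.3, 122.0, 121.4], 'B': [122.4, 121.8, 122.0], 'C': [122.4, 122.0, 122.2], 'D': [None, 121.4, 119.9]}
7.95 [ 0.50739853 -0.15708232  0.13925436] [-5.21403019  4.00064194 16.43905423] [ 1.28833973  2.22059002 -0.02728185]
```

The lid has gone down about 5 mm. I'll press a bit harder to see whether it has bottomed out.

Emit:
step_arm(
  increments=[
    {"tx":0,"ty":0,"tz":-1,"ax":0,"ay":0,"az":0,"claw":-1},
    {"tx":0,"ty":0,"tz":-0.5,"ax":0,"ay":0,"az":0,"claw":-1},
    {"tx":0,"ty":0,"tz":0,"ax":0,"ay":0,"az":0,"claw":-1},
    {"tx":0,"ty":0,"tz":0,"ax":0,"ay":0,"az":0,"claw":-1},
    {"tx":0,"ty":0,"tz":0,"ax":0,"ay":0,"az":0,"claw":-1},
  ],
)

```text
time_s: 8.45
tcp_pos: [0.5074, -0.1571, 0.1391]
eef_rot: [180.0, -0.1, -2.0]
contact_force: [-10.3, 6.2, 29.1]
gripper_width: 0.0002
```

```bash
python3 ends.py
```

```text
top {'A': [121.5, 121.6, 121.9], 'B': [None, None, None], 'C': [None, None, None], 'D': [120.3, None, None]}
scene {'A': [122.0, 121.5, 121.3], 'B': [121.8, 121.9, 121.9], 'C': [122.6, 122.2, 122.2], 'D': [None, 121.5, 120.0]}
8.55 [ 0.50742807 -0.15712054  0.13914602] [-10.58965741   5.78768615  29.39391692] [ 2.38558502  4.08261354 -0.02289677]
```

It's home: the force rose from 16 N to 29 N with only 0.1 mm of movement, and the tips are at 120.1 mm, level with the rim. The lid ends read 120.3 and 120.0 mm. Handing in.

```bash
python3 -c "
from plant import r
print(r.close_job()); s=r.get_state(); print(s['time_s'],s['tcp_pos'],s['contact_force'])"
```

```text
the job is handed in; nothing more can be done
None
the job is handed in; nothing more can be done
```

The rocking lid was the right-hand one, next to the yellow bin (pixel 340,190 in the top view). It is now pressed home, and the closed fingertips are still holding it down with about 29 N.

- **Finding it:** I pressed its near end first, and with about 2 N the far end rose about 4 mm in both cameras. That settled it, so I did not press the other three lids.
- **One surprise:** when I let go, this lid stayed tipped instead of falling back level. I levelled it with a light touch on the far end before pressing the middle.
- **Pressing home:** the lid went down about 5 mm. Going from 16 N to 29 N then moved it only 0.1 mm more, so it has bottomed out.
- **Last checks:** the fingertips are at 120.1 mm, against a rim height of 120 mm. The lid's ends read 120.3 mm (near) and 120.0 mm (far), so it is level to within the measurement noise. One depth reading near the middle gave 121.5 mm; it disagrees with the rest, probably because the fingers were in that patch.
- **Other lids:** their heights read as at the start wherever the arm did not block the view. I did not take a final picture of the bystanders, but the arm stayed clear of them.

The job was handed in at about 8.6 s, and no verdict was reported.

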